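# Prop open the blasting cabinet's hood

### The job

Prop the blasting cabinet open so that the next model can be loaded: lift its blue hood by the handle well above where it will rest, then swing the prop rod on its left side up by the red grip before the soft-close hood has sunk back. Slide the rod's nose gently along under the hood's holding plate until it drops into the hole, and let the hood settle fully onto the rod's shoulder, so that it stands on the rod by itself. Never force the rod against the hood (stay under 25 N there), and leave the models, rings and pot around alone.

Things in the scene. Friction and masses are not known exactly. Their poses are not given: they have to be found in the camera images.
- blast_cabinet: White fine-blasting cabinet with two rubber hand ports, fixed, 230 deep (its x) x 280 wide (its y) x 95 mm high, place and yaw differ each time. Origin under its centre, x to its back, y to its left as the robot sees it, z up. A blue framed glass hood covers it; the prop rod with red grip lies along its left side. The points below belong to it and turn with it
- hood (a joint): Hood angle, rad: 0 shut, 1.30 its stop; the front edge rises and goes back. 1 kg, damped hinge (7 N m s/rad: lift at 0.2 rad/s, 8 to 14 N at the handle). It never stays up: from 1.2 it takes some 10 s to sink to 0.95, then faster. Resting on the rod's nose outside the hole it reads 0.91 to 0.95; seated on the shoulder with the nose in the hole, 0.78 to 0.82
- hood_hinge (a point): Middle of the hood's hinge line, which runs along the cabinet's y; 105 mm behind the cabinet's origin and 105 mm up. The hood is 220 mm deep, 286 mm wide and 22 mm thick
- hood_handle (a point): Middle of the black handle bar in front of the hood: a round bar 11 mm thick, 110 mm long along the cabinet's y, 42 mm in front of the hood's front edge, 262 mm from the hinge line. 0.108 m up when shut; free above and below
- plate_mid (a point): On the hood's left edge, in the rod's plane, 118 mm from the hinge line, on the underside (6 mm under the hinge's level when shut) of the steel holding plate, 124 x 34 x 6 mm. The plate is clamped on slots: its round through hole, 12 mm wide, lies anywhere up to 22 mm before or behind this point along the hood, not measured; slide the nose outward slowly (10 mm/s) and feel it drop in
- prop (a joint): Angle of the prop rod, rad: 0 lying in its clip along the cabinet's left side, tip to the back; grows as the tip rises and comes toward the robot; stop at 1.25. It turns about the cabinet's y almost freely and falls back when let go. In the hole it reads 0.52 to 0.81, depending on where the hole is. Sliding it under the hood takes 5 to 15 N at the grip
- prop_pivot (a point): Centre of the rod's pivot, on the cabinet's left side in the rod's plane, 215 mm in front of the hood's hinge line and 20 mm lower. The rod is 9 mm thick; 164 mm from the pivot it has a shoulder 18 mm across, beyond which a round, flat-ended nose 8 mm thick reaches to 180 mm
- prop_grip (a point): Middle of the red grip that stands out to the left of the rod: round, 16 mm thick, 36 mm long along the cabinet's y, 100 mm along the rod from its pivot, 66 mm left of the rod's plane. 0.085 m up when stowed; free from above
- model_green: green plaster jaw model 64x63x26 mm, loose, waiting on the bench in front of the lamp; origin under its centre
- denture_trial: white jaw model with pink wax gum and teeth, 62x61x26 mm, loose, waiting beside the green one; origin under its centre
- plaster_pot: white pot with teal lid, 73 mm across, 71 mm high, loose, left of the cabinet; origin under its centre
- casting_ring_1: grey open ring 52 mm across, 55 mm high, loose, far left; origin under its centre
- casting_ring_2: pale grey open ring 42 mm across, 50 mm high, loose, far left; origin under its centre
- casting_ring_3: grey open ring 62 mm across, 60 mm high, loose, far left; origin under its centre
- casting_ring_4: salmon open ring 32 mm across, 40 mm high, loose, far left; origin under its centre

How it is judged:
On the way, in this order (a step that is already met when the one before it is completed fails the run):
1. the hood is lifted well above its resting angle (over 1.0 rad) (value of joint hood above 1 rad), for 0.2 s.
2. the rod is swung up under the raised hood (rod over 0.45 rad, hood over 0.87 rad) (value of joint prop above 0.45 rad and value of joint hood above 0.87 rad), for 0.2 s.
At the end, for the whole second after the job is handed in: The hood stands by itself on the rod's shoulder with the nose in the hole: hood 0.765 to 0.85 rad, rod 0.48 to 0.86 rad, the hood bearing on the rod with over 0.8 N and at rest (under 0.01 rad/s) (value of joint hood between 0.765 and 0.85 rad and value of joint prop between 0.48 and 0.86 rad and contact force between prop and hood above 0.8 N and velocity of joint hood between -0.01 and 0.01 rad/s); the robot touches nothing.
It fails at once if the rod presses against the hood or its plate with more than 25 N (contact force between prop and hood above 25 N).
It fails at once if a model, ring or the pot is pushed more than 20 mm (distance of any of model_green, denture_trial, plaster_pot, casting_ring_1, casting_ring_2, casting_ring_3, casting_ring_4 from where it was at the start of the episode above 0.02 m).
It also fails if it takes over 72 s, if anything falls off the work surface, if the arm or the gripper's body presses on something with over 40 N, if the wrist force passes 120 N, or if a joint passes its speed limit or range.

### The arm

A 7-joint arm with a two-finger parallel gripper is mounted at the origin on a cart in front of the work surface, level with it; the furniture and walls round the work are solid. World frame = base frame: x ahead of the robot, y to its left, z up, the work surface at z = 0. Lengths are in m, angles in rad, forces in N, time in s.
With the tool pointing down it reaches from about 0.425 to 0.925 m from the base axis. Payload 6.8 kg.
Tool frame: the origin (TCP) lies midway between the tips of the shut fingers; the grasp point (between the pads) lies 19 mm behind it; x points along the fingers, z is the direction in which the jaws open and shut, and the axes are right-handed (so a half turn about x gives the same grasp; the last joint's range is limited). The gripper opens to 85 mm and grips with 20 to 120 N. Pads are 22 mm wide; open, the fingers measure 114 mm over their backs; the gripper's body (76 mm by 85 mm) begins 54 mm behind the grasp point. The pads swing forward as they close: fully open they stand 13 mm farther back than shut.
Start: joints at [-1.235, 0.477, 0.022, 1.555, -0.011, 1.109, -0.083], TCP at [0.29, 0.61, 0.231] pointing down, gripper open.
Joint ranges: [-2.96, 2.96], [-0.34, 2.1], [-1.41, 1.46], [0.24, 2.44], [-1.37, 4.51], [0.17, 1.92], [-2.96, 2.96]. Speed limits (rad/s): [2.39, 2.39, 3.14, 3.14, 3.14, 3.14, 3.14].

### API

Orientations are given as a unit quaternion [w, x, y, z].
In Python, from station import bot gives the robot as it stands. The module is installed in compiled form; this text tells all that it offers.
- The arm moves only by the shell command python3 -m jog 'ROWS' [FORCE]. ROWS is text: rows parted by semicolons, each of 7 numbers parted by spaces: the shift along the tool's x, y, z in mm, then the turn, a rotation vector about the tool's x, y, z in units of 6 degrees (1.0 is 6 degrees), then the finger opening in mm, from 0 to 85.4. A call has 1 to 5 rows; each row shifts and turns the commanded pose from where the row before left it, along the tool's axes as they then stand; what a row does not reach is not made up. A row lasts 1/10 s, in which the tool goes at most 50 mm and 8.59 degrees, less where a joint would pass 70% of its speed; a pose out of reach is approached as far as the arm can. A call with a gripper value outside its range is refused whole. The fingers move at their own pace and stop on an object; FORCE is the grip in N (left out, the last holds). Time passes only in rows, so rows that do not move let the fingers close. It gives the time, the measured TCP pose, the force and the opening at its end, in the units of the state.
- bot.get_obs(): the state, without advancing time (a new reading comes with each control period).
- bot.read_camera(name): name is "side" or "top"; returns (picture, depth): 400x640x3 uint8, red, green, blue; 400x640 float32, m along the optical axis (not along the pixel's ray), 0 where there is no reading.
- bot.calibration(name): a dict with "fx", "fy", "cx", "cy" (pixels), "T" (4x4, takes a point from camera to world coordinates). Camera axes: x right, y up, looking along -z (the intrinsics and any distortion apply to the point x, -y, -z); pixel columns grow to the right and rows downward; lengths in m; the calibration is good to about 2 mm. A picture is of the moment at which its call begins. calibration takes no time and is no camera call.
- bot.hand_in(): hands the job in, once; it reports no verdict.
The state is a dict: "t": time; "q": joint angles; "joint_vel": joint speeds; "joint_torque": joint torques, N m; "eef_pos": TCP position; "tool_rot": TCP orientation; "contact_force": force on the tool from outside, world axes, zero at the start; "torque": the same for the moment, N m; "gripper_width": opening from 0.0 (shut) to 1.0 (fully open).
Only numpy, scipy, OpenCV 4.12 (cv2) and the standard library are available. Lean on these libraries where they do the work, as an engineer would, in place of code of your own. Each camera call takes 0.05 s, during which the arm holds its last target.

## Working session

There is one attempt and no reset: what is moved stays moved. The work goes in short steps, Python scripts to look and compute and a shell command to move; the robot and the scene stay as the last step left them, time stands still between calls to the robot, and variables do not carry over. Pictures are saved under pics/ and viewed, and the job is handed in when it is done.

```bash
mkdir -p pics; ls; cat > h.py <<'E'
import numpy as np, cv2
from station import bot
def save(n,f):
    p,d=bot.read_camera(n); cv2.imwrite(f'pics/{f}.png',p[:,:,::-1]); np.save(f'pics/{f}.npy',d); return p,d
def px(n,d,u,v):
    c=bot.calibration(n); z=d[int(v),int(u)]
    P=np.array([(u-c['cx'])/c['fx']*z,-(v-c['cy'])/c['fy']*z,-z,1]); return (c['T']@P)[:3]
def proj(n,P):
    c=bot.calibration(n); q=np.linalg.inv(c['T'])@np.append(P,1); return c['cx']+c['fx']*q[0]/-q[2], c['cy']-c['fy']*q[1]/-q[2]
E
python3 - <<'E'
from h import *
np.set_printoptions(precision=4,suppress=True)
save('side','s0');save('top','t0')
print(bot.get_obs()); 
for n in('side','top'):print(bot.calibration(n))
E
```

```text
pics
{'t': 0.1, 'q': array([-1.2351,  0.4777,  0.0224,  1.5564, -0.0115,  1.1093, -0.0831]), 'joint_vel': array([-0.0006, -0.0016,  0.0015, -0.0034, -0.0012, -0.0001,  0.0001]), 'joint_torque': array([  0.0034, -59.7754,   1.613 , -28.1954,   0.0128,   0.0051,
        -0.    ]), 'eef_pos': array([0.2896, 0.6091, 0.2304]), 'tool_rot': array([ 0.5973, -0.3781,  0.5983,  0.3774]), 'contact_force': array([ 0.1277, -0.5468, -0.0559]), 'torque': array([-0.0293, -0.0551, -0.0088]), 'gripper_width': 0.9976040235904372}
{'fx': 367.46498585442447, 'fy': 367.46498585442447, 'cx': 324.5950184481537, 'cy': 203.63681305314248, 'T': array([[-0.6477, -0.6064,  0.4614,  1.1089],
       [ 0.7619, -0.5137,  0.3945,  0.5715],
       [-0.0022,  0.607 ,  0.7947,  1.0723],
       [ 0.    ,  0.    ,  0.    ,  1.    ]])}
{'fx': 368.9238645420164, 'fy': 368.9238645420164, 'cx': 318.22486292360594, 'cy': 200.35509749917537, 'T': array([[ 0.0047,  0.9801, -0.1983,  0.291 ],
       [-0.9998,  0.0089,  0.0199,  0.1055],
       [ 0.0213,  0.1981,  0.9799,  1.4708],
       [ 0.    ,  0.    ,  0.    ,  1.    ]])}
```

View pics/s0.png

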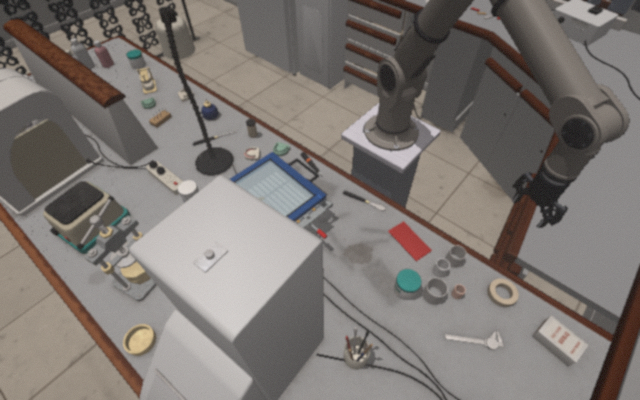

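View pics/t0.png

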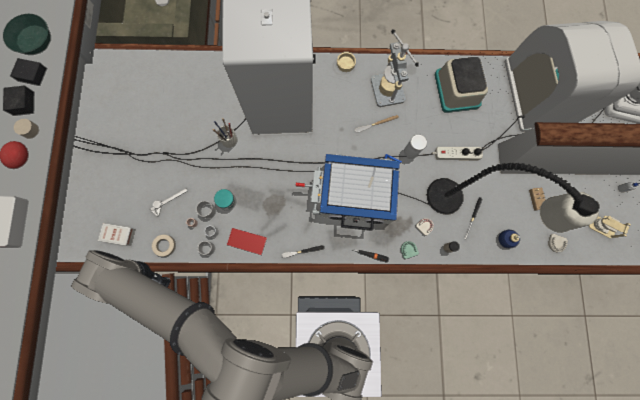

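Both pictures show the cabinet: about (360,188) in the top view and (270,190) in the side view. I'll enlarge it.

```bash
python3 - <<'E'
import cv2
a=cv2.imread('pics/t0.png')[140:270,270:430];cv2.imwrite('pics/t0c.png',cv2.resize(a,None,fx=4.6,fy=4.6,interpolation=cv2.INTER_CUBIC))
a=cv2.imread('pics/s0.png')[130:260,220:360];cv2.imwrite('pics/s0c.png',cv2.resize(a,None,fx=4.6,fy=4.6,interpolation=cv2.INTER_CUBIC))
E
```

```text
(no output)
```

View pics/t0c.png

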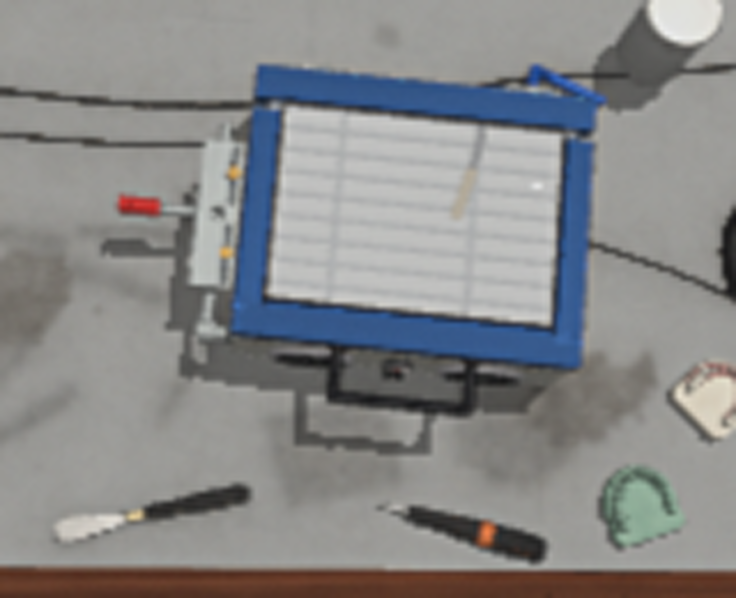

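View pics/s0c.png

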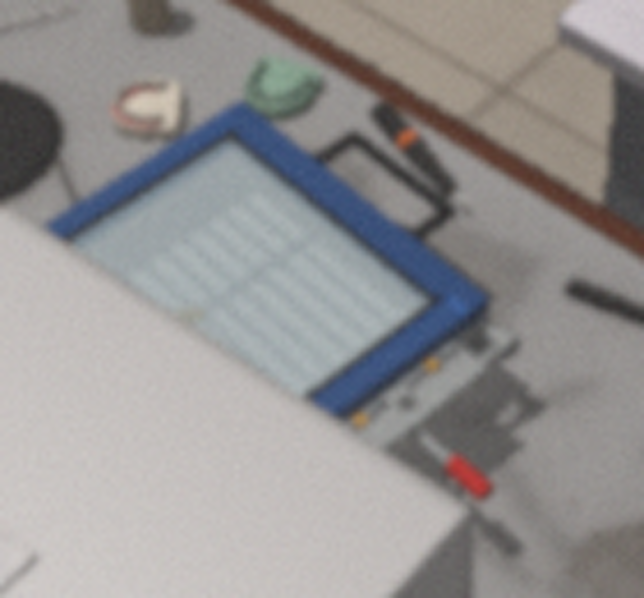

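The top crop shows the handle bar from (330,397) to (472,410). The hood's front corners are at (232,332) and (580,367), and the red grip spans (118,204) to (160,206).

```bash
cat >> h.py <<'E'
def rayz(n,u,v,z):
    c=bot.calibration(n);T=c['T'];d=T[:3,:3]@np.array([(u-c['cx'])/c['fx'],-(v-c['cy'])/c['fy'],-1]);o=T[:3,3];return o+d*(z-o[2])/d[2]
E
python3 - <<'E'
from h import *
np.set_printoptions(precision=4,suppress=True)
d=np.load('pics/t0.npy');ds=np.load('pics/s0.npy')
t=lambda u,v:(270+u/4.6,140+v/4.6); s=lambda u,v:(220+u/4.6,130+v/4.6)
for n,p,z in [('hL',(338,392),.108),('hR',(468,406),.108),('fL',(232,332),.12),('fR',(580,367),.12),('bL',(258,65),.12),('g0',(118,204),.09),('g1',(160,206),.09),('gm',(139,205),.09),('fmid',(400,332),.12),('plate',(210,215),.11),('piv',(208,325),.09)]:
    a=t(*p);print(n,px('top',d,*a),rayz('top',*a,z))
for n,p,z in [('hL',(448,212),.108),('hR',(352,138),.108),('fL',(488,300),.12),('fR',(243,103),.12),('g',(470,477),.09),('g0',(487,492),.09),('g1',(452,462),.09)]:
    a=s(*p);print('side',n,px('side',ds,*a),rayz('side',*a,z))
E
```

```text
hL [ 0.4722 -0.0161  0.1152] [ 0.4732 -0.0167  0.108 ]
hR [ 0.4623 -0.1217  0.11  ] [ 0.4626 -0.1221  0.108 ]
fL [0.5212 0.0694 0.1109] [0.5197 0.0696 0.12  ]
fR [ 0.4938 -0.2123  0.1169] [ 0.4934 -0.2116  0.12  ]
bL [0.7447 0.0488 0.1225] [0.7455 0.0487 0.12  ]
g0 [0.6543 0.1684 0.0019] [0.6325 0.1646 0.09  ]
g1 [0.6315 0.1295 0.0886] [0.6311 0.1294 0.09  ]
gm [0.631  0.1469 0.093 ] [0.6318 0.147  0.09  ]
fmid [ 0.5215 -0.0669  0.1157] [ 0.5208 -0.0663  0.12  ]
plate [0.6208 0.0877 0.1025] [0.619  0.0878 0.11  ]
piv [0.5295 0.0887 0.0951] [0.5304 0.0886 0.09  ]
side hL [ 0.4747 -0.0034  0.1109] [ 0.4728 -0.0051  0.108 ]
side hR [ 0.4641 -0.113   0.1097] [ 0.463  -0.1142  0.108 ]
side fL [ 0.4504  0.016  -0.0035] [0.526  0.0798 0.12  ]
side fR [ 0.4965 -0.2009  0.1164] [ 0.4988 -0.198   0.12  ]
side g [0.6351 0.1559 0.0907] [0.6348 0.1556 0.09  ]
side g0 [0.636  0.1719 0.0889] [0.6365 0.1724 0.09  ]
side g1 [0.633  0.1376 0.089 ] [0.6335 0.1381 0.09  ]
```

```bash
cat > seg.py <<'E'
from h import *
np.set_printoptions(precision=4,suppress=True)
def cloud(n,d):
    c=bot.calibration(n);v,u=np.mgrid[:400,:640];o=0.0
    P=np.stack([(u+o-c['cx'])/c['fx']*d,-(v+o-c['cy'])/c['fy']*d,-d,np.ones_like(d)],-1);return (P@c['T'].T)[...,:3]
E
python3 - <<'E'
from seg import *
for n,f in(('top','t0'),('side','s0')):
    im=cv2.imread(f'pics/{f}.png').astype(int);d=np.load(f'pics/{f}.npy');P=cloud(n,d)
    b,g,r=im[...,0],im[...,1],im[...,2]
    roi=(P[...,0]>.4)&(P[...,0]<.8)&(P[...,1]>-.3)&(P[...,1]<.25)
    R=roi&(r>110)&(r-g>60)&(P[...,2]>.06)&(P[...,2]<.12)&(P[...,1]>.1)
    print(n,'red',R.sum(),P[R].mean(0),np.argwhere(R).mean(0)[::-1],P[R].min(0),P[R].max(0))
    B=roi&(b-r>40)&(P[...,2]>.10)&(P[...,2]<.135)
    q=P[B];print('blue',B.sum(),q.mean(0),q[:,2].std());rect=cv2.minAreaRect(q[:,:2].astype(np.float32));print(rect,cv2.boxPoints(rect))
    # handle: dark pts z~.11 in front
    H=(P[...,0]>.44)&(P[...,0]<.49)&(P[...,1]>-.2)&(P[...,1]<.06)&(P[...,2]>.095)&(P[...,2]<.13)
    q=P[H];print('handle',H.sum(),q.mean(0),q.min(0),q.max(0));print(np.polyfit(q[:,1],q[:,0],1))
E
```

```text
top red 28 [0.6325 0.1476 0.0932] [300.0357 184.1786] [0.6259 0.1324 0.0874] [0.6387 0.1632 0.1013]
blue 1579 [ 0.6151 -0.0798  0.1194] 0.0028195805825903942
((0.6219395399093628, -0.0806896984577179), (0.28527629375457764, 0.23014189302921295), 84.57913970947266) [[ 0.4939 -0.2118]
 [ 0.723  -0.2336]
 [ 0.75    0.0504]
 [ 0.5209  0.0722]]
handle 126 [ 0.4683 -0.0713  0.1129] [ 0.4554 -0.127   0.1043] [ 0.4895 -0.0071  0.1202]
[0.034  0.4707]
side red 43 [0.6345 0.1511 0.0896] [321.1628 232.9302] [0.6254 0.1342 0.0847] [0.6408 0.1683 0.0949]
blue 810 [ 0.562  -0.0595  0.1176] 0.0019147113567701153
((0.6007832884788513, -0.07340952754020691), (0.2845152020454407, 0.18700885772705078), 85.18228149414062) [[ 0.4957 -0.2073]
 [ 0.682  -0.223 ]
 [ 0.7059  0.0605]
 [ 0.5196  0.0762]]
handle 116 [ 0.4706 -0.0672  0.1104] [ 0.4563 -0.1243  0.1044] [ 0.4899 -0.0033  0.116 ]
[0.0265 0.4724]
```

```bash
cat > geo.py <<'E'
from seg import *
from scipy.spatial.transform import Rotation as Rn
th=-0.092
xh=np.array([np.cos(th),np.sin(th),0]);yh=np.array([-np.sin(th),np.cos(th),0]);zh=np.array([0,0,1.])
hinge=np.array([.7266,-.0882,.105]); RY=.1616
def L(x,y,z): return hinge+xh*x+yh*y+zh*z   # local from hinge, x back
def handle(a): return L(-.262*np.cos(a)+.003*np.sin(a),0,.262*np.sin(a)+.003*np.cos(a))
def grip(p): return L(-.215+.1*np.cos(p),RY+.066,-.02+.1*np.sin(p))
def Rdown(tilt=0,flip=1): # tool x down (tilt: body leans to +y), z along flip*xh
    z=flip*xh; x=-zh; 
    R=np.stack([x,np.cross(z,x),z],1)
    return Rn.from_rotvec(-tilt*xh).as_matrix()@R
def cur():
    o=bot.get_obs();w,x,y,z=o['tool_rot'];return o,np.array(o['eef_pos']),Rn.from_quat([x,y,z,w])
def delta(P,Rm):
    o,p,R=cur()
    print('t',o['t'],'pos',p,'d world mm',(P-p)*1e3,'d tool mm',R.inv().apply(P-p)*1e3,'rot/6deg',(R.inv()*Rn.from_matrix(Rm)).as_rotvec(degrees=True)/6)
E
python3 - <<'E'
from geo import *
o,p,R=cur();print(R.as_matrix())
print(handle(0),handle(1.2),grip(0),grip(.5),L(0,0,0))
for f in(1,-1): delta(handle(0)-zh*-.06,Rdown(0,f))
# geometry: nose tip sliding
from scipy.optimize import brentq
for p in(.3,.35,.4,.45,.5,.55,.6,.7,.8,.85):
    c=np.array([215-180*np.cos(p),-20+180*np.sin(p)]);ax=np.array([-np.cos(p),np.sin(p)]);nn=np.array([ax[1],-ax[0]])
    best=0
    for sg in(1,-1):
        q=c+4*sg*nn
        f=lambda h:-q[0]*np.sin(h)+q[1]*np.cos(h)+6
        h=brentq(f,-.3,1.5)
        if h>best: best=h;s=q[0]*np.cos(h)+q[1]*np.sin(h);k=sg
    print(p,best,s,k)
E
```

```text
[[-0.0006 -0.9031  0.4294]
 [-0.0016  0.4294  0.9031]
 [-1.     -0.0001 -0.0017]]
[ 0.4657 -0.0641  0.108 ] [ 0.6348 -0.0797  0.3503] [0.633 0.149 0.085] [0.6208 0.1501 0.1329] [ 0.7266 -0.0882  0.105 ]
t 0.1 pos [0.2896 0.6091 0.2304] d world mm [ 176.1101 -673.2332  -62.3998] d tool mm [  63.3445 -448.1079 -532.2952] rot/6deg [11.6406 -0.0134  0.0107]
t 0.1 pos [0.2896 0.6091 0.2304] d world mm [ 176.1101 -673.2332  -62.3998] d tool mm [  63.3445 -448.1079 -532.2952] rot/6deg [-18.3594  -0.0118  -0.0147]
0.3 0.8011509206493798 57.355480739976855 1
0.35 0.8575209245009904 65.3312513786581 1
0.4 0.8954270813263311 73.71225671002638 1
0.45 0.9201274745114932 82.35721956572378 1
0.5 0.935211006271946 91.17260854133582 1
0.55 0.9431455123883788 100.09431579527742 1
0.6 0.9456562996723974 109.07671132464783 1
0.7 0.9435683680241457 119.08890663695719 -1
0.8 0.9303855374579862 137.0859490947238 -1
0.85 0.9204191325515296 146.03588804808413 -1
```

```bash
R='0 -42 -12 0.7 0 0 85'; python3 -m jog '0 -45 -12 0.7 0 0 85;0 -45 -12 0.7 0 0 85;0 -45 -12 0.7 0 0 85;0 -45 -12 0.7 0 0 85;0 -45 -12 0.7 0 0 85'; python3 -m jog '0 -42 -12 0.7 0 0 85;0 -42 -12 0.7 0 0 85;0 -42 -12 0.7 0 0 85;0 -42 -12 0.7 0 0 85;0 -42 -12 0.7 0 0 85'
python3 - <<'E'
from geo import *
delta(handle(0)+zh*.06,Rdown(0)); print(cur()[0]['q'])
E
```

```text
t: 0.6
eef_pos: [0.4436, 0.4337, 0.2309]
tool_rot: [0.657, -0.262, 0.657, 0.261]
contact_force: [-0.9, 0.0, -0.2]
gripper_width: 0.994
t: 1.1
eef_pos: [0.5144, 0.2284, 0.231]
tool_rot: [0.694, -0.137, 0.694, 0.137]
contact_force: [0.9, -1.1, -0.2]
gripper_width: 0.996
t 1.1 pos [0.5144 0.2284 0.231 ] d world mm [ -48.6558 -292.5487  -63.0131] d tool mm [  63.0943 -251.9785 -156.3609] rot/6deg [ 4.6085 -0.0023  0.002 ]
[-0.7711  0.2977  0.2986  1.8446 -0.1017  1.0143 -0.0405]
```

```bash
python3 -m jog '0 -40 -13 0.66 0 0 85;0 -40 -13 0.66 0 0 85;0 -40 -13 0.66 0 0 85;0 -40 -13 0.66 0 0 85;0 -40 -13 0.66 0 0 85'; python3 -m jog '0 -40 -13 0.66 0 0 85;0 -40 -13 0.65 0 0 85;20 0 0 0 0 0 85'
python3 - <<'E'
from geo import *
delta(handle(0)+zh*.06,Rdown(0)); print(cur()[0]['q'])
save('top','t1');save('side','s1')
a=cv2.imread('pics/t1.png')[140:270,270:430];cv2.imwrite('pics/t1c.png',cv2.resize(a,None,fx=4.6,fy=4.6,interpolation=cv2.INTER_CUBIC))
a=cv2.imread('pics/s1.png')[100:260,180:380];cv2.imwrite('pics/s1c.png',cv2.resize(a,None,fx=3.7,fy=3.7,interpolation=cv2.INTER_CUBIC))
E
```

```text
t: 1.6
eef_pos: [0.5014, 0.0196, 0.2311]
tool_rot: [0.707, -0.016, 0.707, 0.016]
contact_force: [0.8, -0.4, -0.1]
gripper_width: 0.991
t: 1.9
eef_pos: [0.4763, -0.065, 0.213]
tool_rot: [0.708, 0.035, 0.705, -0.035]
contact_force: [-0.1, 0.5, -0.6]
gripper_width: 0.997
t 1.9 pos [ 0.4763 -0.065   0.213 ] d world mm [-10.5713   0.8234 -44.988 ] d tool mm [ 44.9475  -0.2221 -10.7714] rot/6deg [-0.0725  0.0362  0.0022]
[-0.4621  0.1828  0.5321  2.0575 -0.1152  0.9255  0.0323]
```

View pics/s1c.png

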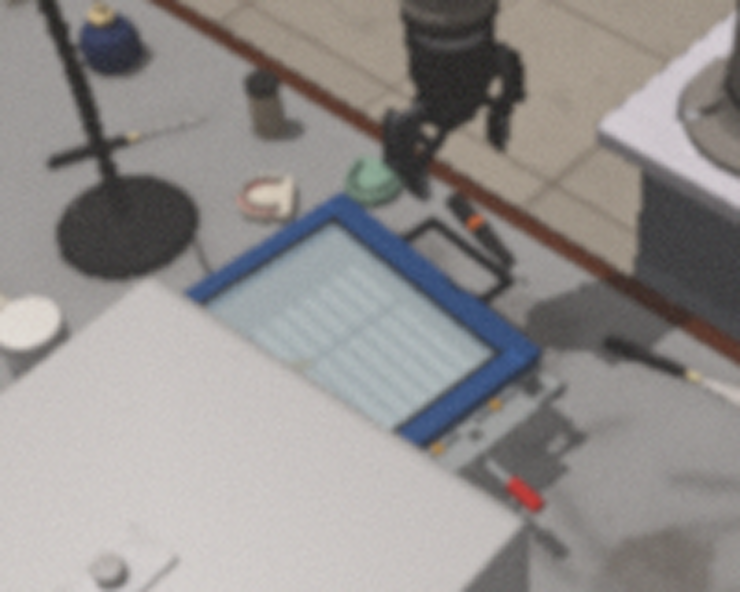

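Side crop: the jaws hang above the handle (455,250), aligned front to back. I'll narrow them to 36 mm to clear the hood edge and come down.

```bash
python3 -m jog '10 0 -5 0 0 0 36;20 0 -6 0 0 0 36;10 0 0 0 0 0 36;0 0 0 0 0 0 36' 40
python3 - <<'E'
from geo import *
delta(handle(0)+zh*-.020,Rdown(0)); print(cur()[0]['gripper_width'])
E
```

```text
t: 2.4
eef_pos: [0.4652, -0.057, 0.1701]
tool_rot: [0.705, 0.031, 0.707, -0.031]
contact_force: [0.5, 0.4, 0.3]
gripper_width: 0.423
t 2.4 pos [ 0.4652 -0.057   0.1701] d world mm [  0.5438  -7.0997 -82.1374] d tool mm [82.1375 -6.9841  1.3802] rot/6deg [ 0.0469 -0.0257  0.0049]
0.4230080819406604
```

```bash
python3 -m jog '25 -2 0 0 0 0 36;25 -2 0 0 0 0 36;20 -2 1 0 0 0 36;12 0 0 0 0 0 36;0 0 0 0 0 0 36'
python3 - <<'E'
from geo import *
delta(handle(0)+zh*-.020,Rdown(0)); print(cur()[0]['gripper_width'],cur()[0]['q'])
_,d=save('top','t2');save('side','s2')
a=cv2.imread('pics/s2.png')[130:230,240:360];cv2.imwrite('pics/s2c.png',cv2.resize(a,None,fx=5,fy=5,interpolation=cv2.INTER_CUBIC))
E
```

```text
t: 2.9
eef_pos: [0.4661, -0.0637, 0.0885]
tool_rot: [0.706, 0.031, 0.707, -0.031]
contact_force: [-0.5, -0.7, -0.3]
gripper_width: 0.418
t 2.9 pos [ 0.4661 -0.0637  0.0885] d world mm [-0.4022 -0.4336 -0.5194] d tool mm [ 0.5204 -0.4672 -0.3613] rot/6deg [ 0.035  -0.019   0.0039]
0.4176186235519307 [-0.37    0.3794  0.4509  2.1784 -0.2735  0.6388  0.1862]
```

View pics/s2c.png

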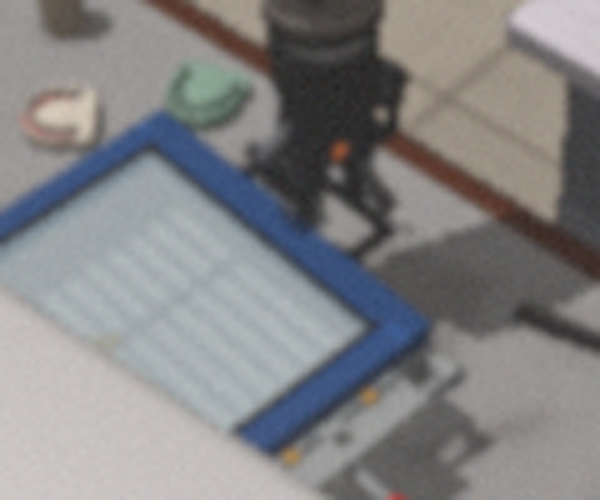

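The jaws straddle the bar around (330,190), with one finger between the bar and the hood edge. I'll close them.

```bash
python3 -m jog '0 0 0 0 0 0 0;0 0 0 0 0 0 0;0 0 0 0 0 0 0;0 0 0 0 0 0 0' 60
python3 - <<'E'
from geo import *
print(cur()[1],cur()[0]['contact_force'],cur()[0]['gripper_width'])
# lift rows, 0.02 rad each
A=np.arange(0,1.26,.1)
for a,b in zip(A[:-1],A[1:]):
    d=(handle(b)-handle(a))/5e-3; print(round(b,1),'x %.2f z %.2f per row'%(-d[2],d@xh))
E
```

```text
t: 3.4
eef_pos: [0.464, -0.0636, 0.0898]
tool_rot: [0.705, 0.032, 0.708, -0.031]
contact_force: [-8.3, 0.8, 10.5]
gripper_width: 0.104
[ 0.464  -0.0636  0.0898] [-8.322   0.7876 10.5217] 0.10392265834185127
0.1 x -5.23 z 0.32 per row
0.2 x -5.17 z 0.84 per row
0.3 x -5.06 z 1.35 per row
0.4 x -4.90 z 1.85 per row
0.5 x -4.69 z 2.33 per row
0.6 x -4.43 z 2.79 per row
0.7 x -4.13 z 3.22 per row
0.8 x -3.79 z 3.61 per row
0.9 x -3.41 z 3.97 per row
1.0 x -3.00 z 4.30 per row
1.1 x -2.55 z 4.57 per row
1.2 x -2.08 z 4.81 per row
```

```bash
python3 -m jog '-5 0 0 0 0 0 0;-5 0 0 0 0 0 0;-5.2 0 0.4 0 0 0 0;-5.2 0 0.5 0 0 0 0;-5.2 0 0.5 0 0 0 0'
python3 -m jog '-5.2 0 0.8 0 0 0 0;-5.2 0 0.8 0 0 0 0;-5.2 0 0.9 0 0 0 0;-5.2 0 0.9 0 0 0 0;-5.1 0 1 0 0 0 0'
python3 -m jog '-5.1 0 1.3 0 0 0 0;-5.1 0 1.3 0 0 0 0;-5.1 0 1.4 0 0 0 0;-5 0 1.5 0 0 0 0;-5 0 1.5 0 0 0 0'
python3 - <<'E'
from geo import *
o,p,R=cur();g=p+.019*zh-hinge;x=-(g@xh);print('ang',np.arctan2(g[2],x)-.011,'r',np.hypot(x,g[2]),o['contact_force'],o['gripper_width'],o['q'])
E
```

```text
t: 3.9
eef_pos: [0.4653, -0.0637, 0.1143]
tool_rot: [0.705, 0.031, 0.708, -0.031]
contact_force: [-4.9, 1.7, -13.0]
gripper_width: 0.103
t: 4.4
eef_pos: [0.4692, -0.0641, 0.14]
tool_rot: [0.704, 0.032, 0.709, -0.031]
contact_force: [-8.3, 1.5, -7.7]
gripper_width: 0.102
t: 4.9
eef_pos: [0.4754, -0.0647, 0.1651]
tool_rot: [0.704, 0.032, 0.709, -0.031]
contact_force: [-9.3, 1.4, -8.1]
gripper_width: 0.102
ang 0.29263991603453543 r 0.2644254378312269 [-9.2642  1.4266 -8.0794] 0.10166580081061789 [-0.4312  0.2628  0.5139  2.0988 -0.1748  0.8283  0.0988]
```

```bash

python3 -m jog '-4.9 0 1.7 0 0 0 0;-4.9 0 1.8 0 0 0 0;-4.9 0 1.8 0 0 0 0;-4.9 0 1.9 0 0 0 0;-4.9 0 2 0 0 0 0'
python3 -m jog '-4.7 0 2.2 0 0 0 0;-4.7 0 2.2 0 0 0 0;-4.7 0 2.3 0 0 0 0;-4.7 0 2.4 0 0 0 0;-4.6 0 2.4 0 0 0 0'
python3 -m jog '-4.5 0 2.7 0 0 0 0;-4.5 0 2.7 0 0 0 0;-4.4 0 2.8 0 0 0 0;-4.4 0 2.8 0 0 0 0;-4.3 0 2.9 0 0 0 0'
python3 - <<'E'
from geo import *
o,p,R=cur();g=p+.019*zh-hinge;x=-(g@xh);print('ang',np.arctan2(g[2],x)-.011,'r',np.hypot(x,g[2]),o['contact_force'],o['gripper_width'],o['q'])
E
```

```text
t: 5.4
eef_pos: [0.4839, -0.0655, 0.1893]
tool_rot: [0.703, 0.032, 0.71, -0.031]
contact_force: [-11.4, 2.5, -7.8]
gripper_width: 0.102
t: 5.9
eef_pos: [0.4946, -0.0665, 0.2126]
tool_rot: [0.702, 0.032, 0.71, -0.031]
contact_force: [-14.5, 2.4, -5.1]
gripper_width: 0.103
t: 6.4
eef_pos: [0.5075, -0.0677, 0.2346]
tool_rot: [0.702, 0.032, 0.711, -0.031]
contact_force: [-18.8, 2.2, -1.0]
gripper_width: 0.101
ang 0.5829465851621236 r 0.26554903993604845 [-18.7889   2.1911  -1.0244] 0.10097096122622397 [-0.4439  0.2262  0.5364  1.955  -0.1371  1.0093  0.0665]
```

```bash

python3 -m jog '-4.8 0 2.4 0 0 0 0;-4.8 0 2.4 0 0 0 0;-4.8 0 2.5 0 0 0 0;-4.7 0 2.5 0 0 0 0;-4.6 0 2.6 0 0 0 0'
python3 -m jog '-4.3 0 3 0 0 0 0;-4.3 0 3 0 0 0 0;-4.2 0 3.1 0 0 0 0;-4.1 0 3.1 0 0 0 0;-4.1 0 3.2 0 0 0 0'
python3 - <<'E'
from geo import *
o,p,R=cur();g=p+.019*zh-hinge;x=-(g@xh);print('ang',np.arctan2(g[2],x)-.011,'r',np.hypot(x,g[2]),o['contact_force'],o['gripper_width'],o['q'])
E
```

```text
t: 6.9
eef_pos: [0.5253, -0.0694, 0.2592]
tool_rot: [0.706, 0.031, 0.707, -0.032]
contact_force: [-2.9, -0.8, -11.3]
gripper_width: 0.103
t: 7.4
eef_pos: [0.5444, -0.0712, 0.2807]
tool_rot: [0.709, 0.031, 0.704, -0.032]
contact_force: [15.4, -2.9, -30.3]
gripper_width: 0.104
ang 0.8053482504828063 r 0.26715595774105355 [ 15.3966  -2.8581 -30.3267] 0.10446058710524452 [-0.4389  0.235   0.5451  1.8333 -0.1338  1.1036  0.065 ]
```

```bash

python3 -m jog '-3.2 0 4.3 0 0 0 0;-3.2 0 4.3 0 0 0 0;-3.2 0 4.3 0 0 0 0;-3.1 0 4.3 0 0 0 0;-3 0 4.4 0 0 0 0'
python3 - <<'E'
from geo import *
o,p,R=cur();g=p+.019*zh-hinge;x=-(g@xh);print('ang',np.arctan2(g[2],x)-.011,'r',np.hypot(x,g[2]),o['contact_force'],o['gripper_width'],o['q'])
E
```

```text
t: 7.9
eef_pos: [0.5624, -0.0728, 0.2964]
tool_rot: [0.706, 0.031, 0.707, -0.032]
contact_force: [-2.1, -1.8, -15.8]
gripper_width: 0.102
ang 0.895005341338627 r 0.26732449506842826 [ -2.107   -1.7633 -15.8214] 0.1019219546259936 [-0.4261  0.2618  0.5478  1.7666 -0.1474  1.1561  0.0774]
```

```bash

python3 -m jog '-3.2 0 4.2 0 0 0 0;-3.1 0 4.2 0 0 0 0;-3 0 4.3 0 0 0 0;-2.9 0 4.3 0 0 0 0;-2.8 0 4.4 0 0 0 0'
python3 -m jog '-2.7 0 4.5 0 0 0 0;-2.6 0 4.5 0 0 0 0;-2.6 0 4.6 0 0 0 0;-2.5 0 4.6 0 0 0 0;-2.4 0 4.7 0 0 0 0'
python3 - <<'E'
from geo import *
o,p,R=cur();g=p+.019*zh-hinge;x=-(g@xh);print('ang',np.arctan2(g[2],x)-.011,'r',np.hypot(x,g[2]),o['contact_force'],o['gripper_width'],o['q'])
E
```

```text
t: 8.4
eef_pos: [0.5836, -0.0749, 0.3121]
tool_rot: [0.706, 0.032, 0.707, -0.032]
contact_force: [-6.6, -1.9, -9.8]
gripper_width: 0.103
t: 8.9
eef_pos: [0.6061, -0.077, 0.3255]
tool_rot: [0.706, 0.032, 0.707, -0.031]
contact_force: [-9.2, -1.6, -5.2]
gripper_width: 0.098
ang 1.0920491703996364 r 0.2683633114011686 [-9.1549 -1.6079 -5.1714] 0.09841983910015185 [-0.3948  0.3262  0.551   1.6249 -0.1783  1.2431  0.1014]
```

```bash

python3 -m jog '-2.3 0 4.7 0 0 0 0;-2.2 0 4.8 0 0 0 0;-2.1 0 4.8 0 0 0 0;-2 0 4.8 0 0 0 0;-2 0 4.8 0 0 0 0'
python3 -m jog '-1.8 0 4.9 0 0 0 0;-1.6 0 4.9 0 0 0 0;0 0 0 0 0 0 0'
python3 - <<'E'
from geo import *
o,p,R=cur();g=p+.019*zh-hinge;x=-(g@xh);print('ang',np.arctan2(g[2],x)-.011,'r',np.hypot(x,g[2]),o['contact_force'],o['gripper_width'],o['q'])
P,d=save('side','s3');Pt,dt=save('top','t3')
a=cv2.imread('pics/s3.png')[60:260,180:400];cv2.imwrite('pics/s3c.png',cv2.resize(a,None,fx=3,fy=3,interpolation=cv2.INTER_CUBIC))
a=cv2.imread('pics/t3.png')[120:270,270:430];cv2.imwrite('pics/t3c.png',cv2.resize(a,None,fx=4,fy=4,interpolation=cv2.INTER_CUBIC))
E
```

```text
t: 9.4
eef_pos: [0.6302, -0.0793, 0.3372]
tool_rot: [0.706, 0.032, 0.707, -0.031]
contact_force: [-9.1, -0.7, -1.9]
gripper_width: 0.104
t: 9.7
eef_pos: [0.6417, -0.0804, 0.3414]
tool_rot: [0.708, 0.031, 0.705, -0.032]
contact_force: [-4.5, -1.7, 0.2]
gripper_width: 0.102
ang 1.237610193874469 r 0.26927466931910315 [-4.4787 -1.7386  0.2442] 0.10162113775617619 [-0.3665  0.3829  0.5506  1.5185 -0.2047  1.2944  0.1179]
```

View pics/s3c.png

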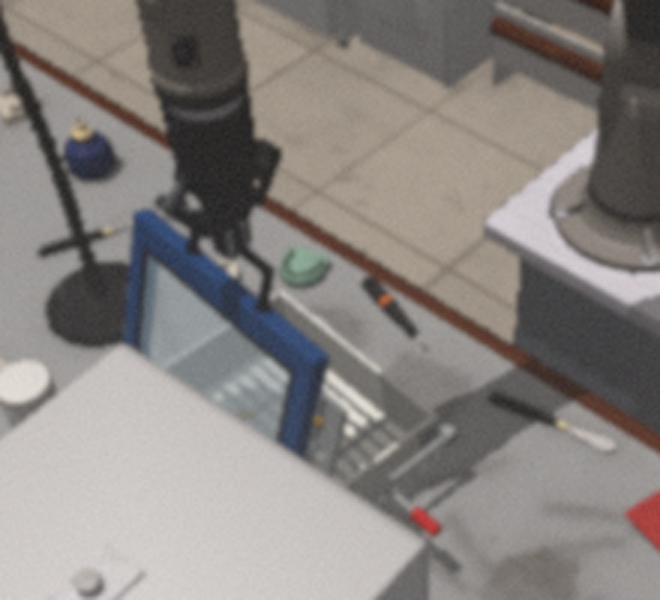

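View pics/t3c.png

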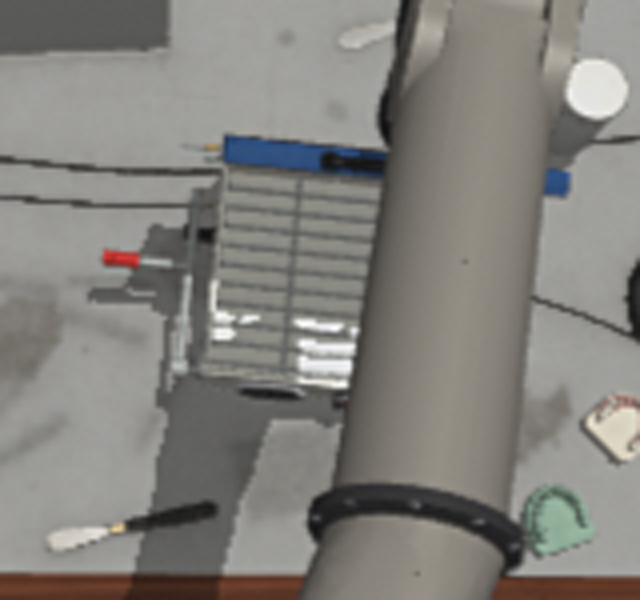

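The hood stands at about 1.22 rad and the rod is still stowed, with its red grip at (121,257) in the top crop. Next I release, go up, and transfer with a 12° outward tilt.

```bash

python3 -m jog '0 0 0 0 0 0 45;0 0 0 0 0 0 45;-10 0 0 0 0 0 45;-30 0 0 0 0 0 45;-40 5 -5 0 0 0 45' 20
python3 - <<'E'
from geo import *
Rt=Rdown(np.radians(12)); print(Rt); delta(grip(0)+yh*.006+Rt[:,0]*(.017-.07),Rt); print(cur()[0]['gripper_width'],cur()[0]['contact_force'])
E
```

```text
t: 10.3
eef_pos: [0.6359, -0.074, 0.4187]
tool_rot: [0.706, 0.031, 0.707, -0.032]
contact_force: [-0.0, 0.9, 0.3]
gripper_width: 0.531
[[-0.0191  0.0899  0.9958]
 [-0.207   0.974  -0.0919]
 [-0.9781 -0.2079 -0.    ]]
t 10.3 pos [ 0.6359 -0.074   0.4187] d world mm [  -1.3598  239.9968 -281.8552] d tool mm [281.7617 239.0717 -22.3097] rot/6deg [ 0.028  -0.0116 -1.9949]
0.5310321175376271 [-0.015   0.9171  0.2559]
```

```bash

python3 -m jog '0 45 -3 0 0 -0.4 45;0 48 -5 0 0 -0.4 45;5 48 -5 0 0 -0.4 45;10 48 -5 0 0 -0.4 45;20 48 -4 0 0 -0.4 45'
python3 - <<'E'
from geo import *
Rt=Rdown(np.radians(12)); delta(grip(0)+yh*.006+Rt[:,0]*(.017-.07),Rt)
E
```

```text
t: 10.8
eef_pos: [0.6356, 0.1594, 0.3674]
tool_rot: [0.702, -0.042, 0.704, -0.104]
contact_force: [1.4, 0.6, -0.7]
gripper_width: 0.526
t 10.8 pos [0.6356 0.1594 0.3674] d world mm [  -1.0779    6.5448 -230.5531] d tool mm [224.2975  53.6701  -2.9773] rot/6deg [ 0.0365  0.0643 -0.0235]
```

```bash

python3 -m jog '35 9 0 0 0 0 45;45 11 0 0 0 0 45;48 11 -1 0 0 0 45;48 11 -1 0 0 0 45;45 11 -1 0 0 0 45'
python3 - <<'E'
from geo import *
Rt=Rdown(np.radians(12)); delta(grip(0)+yh*.006+Rt[:,0]*.017,Rt)
P,d=save('side','s4');Pt,dt=save('top','t4');print(bot.get_obs()['t'])
a=cv2.imread('pics/s4.png')[60:280,200:420];cv2.imwrite('pics/s4c.png',cv2.resize(a,None,fx=2.7,fy=2.7,interpolation=cv2.INTER_CUBIC))
a=cv2.imread('pics/t4.png')[120:270,250:410];cv2.imwrite('pics/t4c.png',cv2.resize(a,None,fx=4,fy=4,interpolation=cv2.INTER_CUBIC))
E
```

```text
t: 11.3
eef_pos: [0.6329, 0.1631, 0.1367]
tool_rot: [0.7, -0.042, 0.705, -0.104]
contact_force: [0.5, 0.7, 0.2]
gripper_width: 0.523
t 11.3 pos [0.6329 0.1631 0.1367] d world mm [  0.3621 -11.6685 -68.3732] d tool mm [69.2965  2.7598  1.2495] rot/6deg [ 0.0327  0.0266 -0.0163]
11.4
```

View pics/s4c.png

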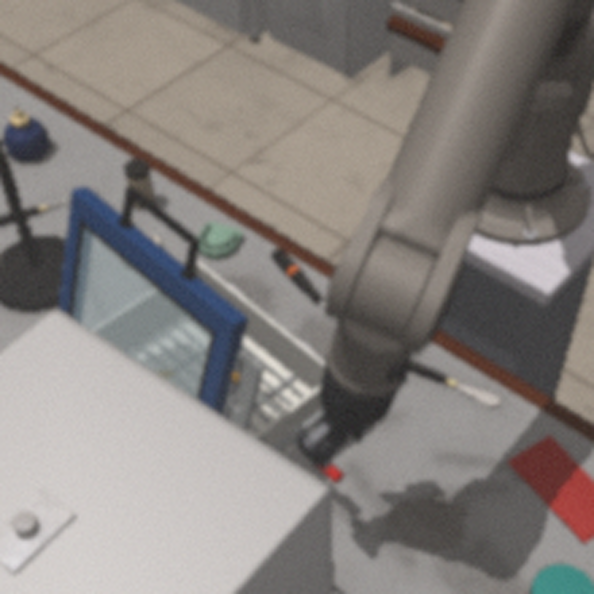

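View pics/t4c.png

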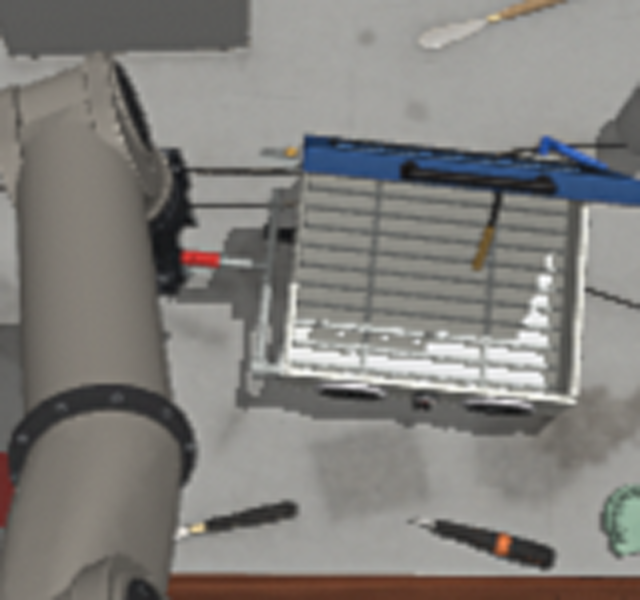

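The jaws are above the red grip, which shows at (200,258) in the top crop, and the hood is still at about 1.2. I'll go down and close lightly.

```bash

python3 -m jog '25 1 0 0 0 0 45;25 1 1 0 0 0 40;15 1 0 0 0 0 35;5 0 0 0 0 0 20;0 0 0 0 0 0 10' 20
python3 -m jog '0 0 0 0 0 0 10;0 0 0 0 0 0 10' 20
python3 - <<'E'
from geo import *
Rt=Rdown(np.radians(12)); delta(grip(0)+yh*.006+Rt[:,0]*.017,Rt)
# arc increments
for a,b in [(i*.05,i*.05+.05) for i in range(12)]:
    d=Rt.T@(grip(b)-grip(a))*1e3; print(round(b,2),d)
E
```

```text
t: 11.9
eef_pos: [0.6321, 0.1505, 0.0692]
tool_rot: [0.699, -0.043, 0.706, -0.105]
contact_force: [-2.3, -1.2, -2.4]
gripper_width: 0.179
t: 12.1
eef_pos: [0.6321, 0.1505, 0.0694]
tool_rot: [0.699, -0.042, 0.706, -0.105]
contact_force: [-3.0, -0.9, -0.7]
gripper_width: 0.182
t 12.1 pos [0.6321 0.1505 0.0694] d world mm [ 1.1443  0.9511 -1.0219] d tool mm [0.7821 1.2383 1.0551] rot/6deg [ 0.0278  0.0074 -0.0038]
0.05 [-4.8887 -1.0391 -0.125 ]
0.1 [-4.8765 -1.0365 -0.3746]
0.15 [-4.8521 -1.0313 -0.6233]
0.2 [-4.8155 -1.0236 -0.8705]
0.25 [-4.767  -1.0132 -1.1154]
0.3 [-4.7065 -1.0004 -1.3576]
0.35 [-4.6342 -0.985  -1.5964]
0.4 [-4.5504 -0.9672 -1.8312]
0.45 [-4.4552 -0.947  -2.0614]
0.5 [-4.3488 -0.9244 -2.2865]
0.55 [-4.2316 -0.8995 -2.5058]
0.6 [-4.1038 -0.8723 -2.7189]
```

```bash

python3 -m jog '-4.9 -1 -0.1 0 0 0 10;-4.9 -1 -0.4 0 0 0 10;-4.9 -1 -0.6 0 0 0 10;-4.8 -1 -0.9 0 0 0 10;-4.8 -1 -1.1 0 0 0 10'
python3 -m jog '-4.7 -1 -1.4 0 0 0 10;-4.6 -1 -1.6 0 0 0 10;-4.5 -1 -1.8 0 0 0 10;-2.3 -0.5 -1 0 0 0 10'
cat >> geo.py <<'E'
P0=np.array([.6321,.1505,.0694])
def rodp():
    o,p,R=cur(); d=p-P0; v=np.array([.1+d@xh,d[2]]); print('t',o['t'],'p',np.arctan2(v[1],v[0]),'r',np.hypot(*v),'F loc',o['contact_force']@xh,o['contact_force']@yh,o['contact_force'][2],'w',o['gripper_width'])
E
python3 -c "
from geo import *
rodp()"
```

```text
t: 12.6
eef_pos: [0.6293, 0.1508, 0.094]
tool_rot: [0.7, -0.043, 0.706, -0.105]
contact_force: [-1.2, -0.4, -4.3]
gripper_width: 0.175
t: 13.0
eef_pos: [0.6242, 0.1513, 0.1108]
tool_rot: [0.7, -0.042, 0.705, -0.105]
contact_force: [2.9, -0.7, -1.6]
gripper_width: 0.179
t 13.0 p 0.4231933391318474 r 0.10091657442337272 F loc 2.974564895279013 -0.41404710445935045 -1.624434248177495 w 0.17878739080537592
```

```bash

python3 -m jog '-2.2 -0.5 -1 0 0 0 10;-2.2 -0.5 -1 0 0 0 10;0 0 0 0 0 0 10'
cat >> geo.py <<'E'
def hoodang(tag):
    out=[]
    for n in('side','top'):
        im,d=save(n,n[0]+tag);im=im.astype(int);P=cloud(n,d)
        q=P-hinge;lx=-(q@xh);ly=q@yh;lz=q[...,2]
        m=(np.abs(ly)<.15)&(lz>.03)&(lz<.28)&(lx>0)&(lx<.25)&(im[...,2]-im[...,0]>40)
        if n=='side': b=m
        # top/outside face seen by side cam: fit line through hood face
        if m.sum()>30:
            rad=np.hypot(lx[m],lz[m]);k=rad>.12
            if k.sum()>20: out.append((n,int(k.sum()),np.median(np.arctan2(lz[m][k],lx[m][k])),rad.max(), np.arctan2(*np.linalg.svd(np.stack([lx[m],lz[m]],1)-[lx[m].mean(),lz[m].mean()],full_matrices=False)[2][0][::-1])))
    print(out)
E
python3 - <<'E'
from geo import *
rodp(); hoodang('5')
a=cv2.imread('pics/s5.png')[60:280,200:420];cv2.imwrite('pics/s5c.png',cv2.resize(a,None,fx=2.7,fy=2.7,interpolation=cv2.INTER_CUBIC))
a=cv2.imread('pics/t5.png')[120:270,250:410];cv2.imwrite('pics/t5c.png',cv2.resize(a,None,fx=4,fy=4,interpolation=cv2.INTER_CUBIC))
E
```

```text
t: 13.3
eef_pos: [0.6223, 0.1514, 0.1151]
tool_rot: [0.7, -0.042, 0.705, -0.105]
contact_force: [4.8, -0.2, 0.2]
gripper_width: 0.18
t 13.3 p 0.46948383928342274 r 0.10109122778391282 F loc 4.778795850229648 0.2141082080666437 0.23837702534597988 w 0.17974307839651094
[('side', 799, np.float64(1.1878545367623667), np.float64(0.22202455045967745), np.float64(-2.0484523555229326)), ('top', 480, np.float64(1.166718367987401), np.float64(0.25890280855200837), np.float64(1.0915013073283792))]
```

View pics/s5c.png

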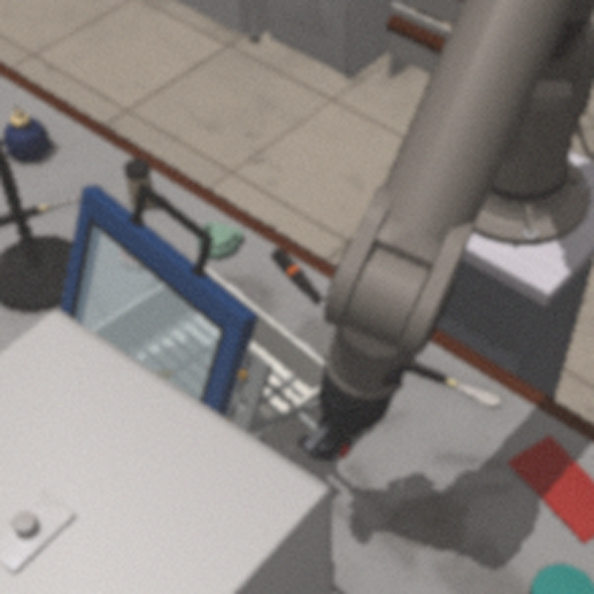

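View pics/t5c.png

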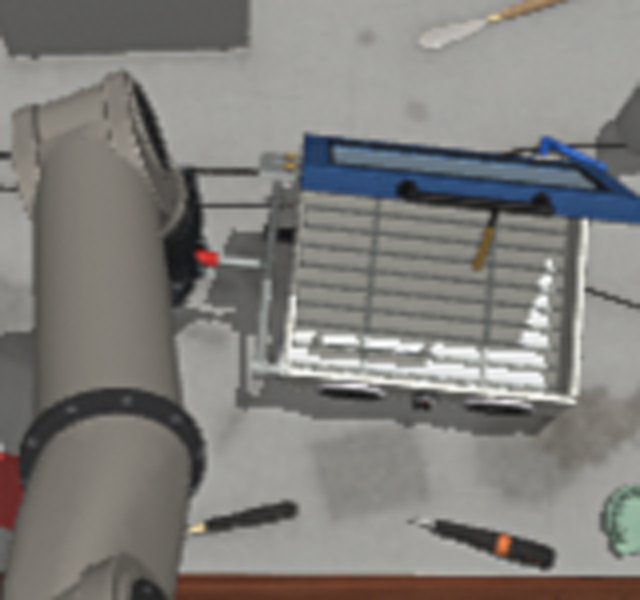

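The hood is at about 1.09 rad and sinking, and the rod is at 0.47. I'll hold and wait for the hood to land on the nose.

```bash

for i in 1 2 3 4 5 6; do python3 -m jog '0 0 0 0 0 0 10;0 0 0 0 0 0 10;0 0 0 0 0 0 10;0 0 0 0 0 0 10;0 0 0 0 0 0 10' | grep -E "^t|force|eef"; done
python3 - <<'E'
from geo import *
rodp(); hoodang('6')
# hole guess from first pictures
def ang():
    pass
for n,a in(('top',(270+218/4.6,140+211/4.6)),('side',(220+407/4.6,130+402/4.6))):
    w=rayz(n,*a,.105);print(n,w,-(w-hinge)@xh,(w-hinge)@yh)
E
```

```text
t: 13.9
eef_pos: [0.6224, 0.1515, 0.1148]
tool_rot: [0.7, -0.042, 0.705, -0.105]
contact_force: [4.4, -0.3, -0.1]
t: 14.4
eef_pos: [0.6224, 0.1515, 0.1148]
tool_rot: [0.7, -0.042, 0.705, -0.105]
contact_force: [5.5, -0.3, 0.6]
t: 14.9
eef_pos: [0.6224, 0.1515, 0.1148]
tool_rot: [0.7, -0.042, 0.705, -0.105]
contact_force: [4.6, -1.3, -0.0]
t: 15.4
eef_pos: [0.6224, 0.1515, 0.1148]
tool_rot: [0.7, -0.042, 0.705, -0.105]
contact_force: [5.6, -1.2, 0.4]
t: 15.9
eef_pos: [0.6224, 0.1515, 0.1149]
tool_rot: [0.7, -0.042, 0.705, -0.105]
contact_force: [4.3, -1.3, 0.0]
t: 16.4
eef_pos: [0.6224, 0.1514, 0.1149]
tool_rot: [0.7, -0.042, 0.705, -0.105]
contact_force: [5.4, -1.3, -0.4]
t 16.4 p 0.4663925270947741 r 0.10108081179300689 F loc 5.517341742554994 -0.8228020228144093 -0.44629816674106804 w 0.1776797965537114
[('side', 876, np.float64(1.0261668724404485), np.float64(0.22215170789654265), np.float64(-2.1879400444997077)), ('top', 703, np.float64(1.0147661251391038), np.float64(0.22611828328444086), np.float64(0.9063427755554424))]
top [0.6236 0.0812 0.105 ] 0.1180870518398657 0.15917713864606248
side [0.6233 0.0878 0.105 ] 0.11899213261274993 0.16577545550380993
```

```bash

for i in 1 2 3; do python3 -m jog '0 0 0 0 0 0 10;0 0 0 0 0 0 10;0 0 0 0 0 0 10;0 0 0 0 0 0 10;0 0 0 0 0 0 10' | grep -E "^t:|force|eef"; done
python3 - <<'E'
from geo import *
rodp(); hoodang('7')
a=cv2.imread('pics/s7.png')[60:280,200:420];cv2.imwrite('pics/s7c.png',cv2.resize(a,None,fx=2.7,fy=2.7,interpolation=cv2.INTER_CUBIC))
a=cv2.imread('pics/t7.png')[150:230,270:350];cv2.imwrite('pics/t7c.png',cv2.resize(a,None,fx=7,fy=7,interpolation=cv2.INTER_CUBIC))
E
```

```text
t: 17.0
eef_pos: [0.6224, 0.1515, 0.1148]
contact_force: [5.6, -0.5, -0.3]
t: 17.5
eef_pos: [0.6224, 0.1515, 0.1148]
contact_force: [6.4, -0.6, -1.6]
t: 18.0
eef_pos: [0.6224, 0.1515, 0.1147]
contact_force: [5.4, -0.9, -0.6]
t 18.0 p 0.46524349756739747 r 0.10102059802470409 F loc 5.445510054878196 -0.40632194197351135 -0.5538784095503146 w 0.17524520166987287
[('side', 886, np.float64(0.9564632551072063), np.float64(0.22129979070727424), np.float64(-2.251011139776254)), ('top', 741, np.float64(0.9553373122269015), np.float64(0.22846370025958454), np.float64(0.845629597454443))]
```

View pics/t7c.png

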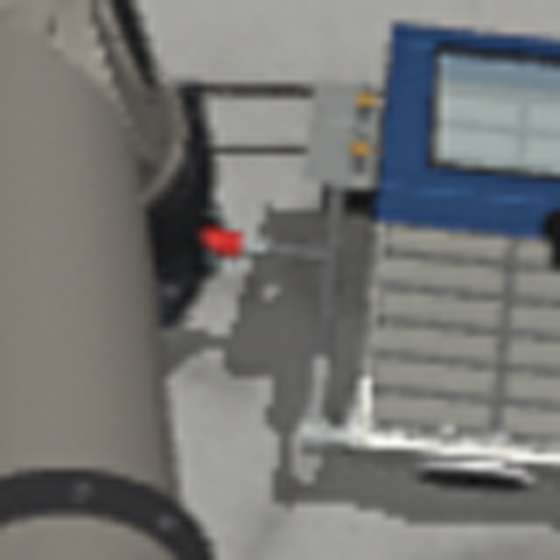

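```bash

python3 -m jog '0 0 0 0 0 0 10;0 0 0 0 0 0 10;0 0 0 0 0 0 10;0 0 0 0 0 0 10;0 0 0 0 0 0 10' | grep -E "^t:|force|eef"
python3 - <<'E'
from geo import *
rodp(); hoodang('8')
E
```

```text
t: 18.6
eef_pos: [0.6224, 0.1515, 0.1147]
contact_force: [5.8, -1.3, -1.2]
t 18.6 p 0.46522896214858944 r 0.10101023201449785 F loc 5.846880127292322 -0.784247485138941 -1.1659976759022956 w 0.17718721102773144
[('side', 882, np.float64(0.9573861936916741), np.float64(0.2213391714880873), np.float64(-2.2522777431226766)), ('top', 746, np.float64(0.9543380375416353), np.float64(0.22843773531228687), np.float64(0.844575754102753))]
```

The hood rests on the nose, since its angle no longer changes. Now I'll slide outward slowly.

```bash
cat > st.py <<'E'
from geo import *
import sys
rodp(); hoodang(sys.argv[1])
E
python3 -m jog '-0.5 -0.1 -0.3 0 0 0 10;-0.5 -0.1 -0.3 0 0 0 10;-0.5 -0.1 -0.3 0 0 0 10;-0.5 -0.1 -0.3 0 0 0 10;-0.5 -0.1 -0.3 0 0 0 10' | grep -E "^t:|force"
python3 st.py 9
python3 -m jog '-0.5 -0.1 -0.3 0 0 0 10;-0.5 -0.1 -0.3 0 0 0 10;-0.5 -0.1 -0.3 0 0 0 10;-0.5 -0.1 -0.3 0 0 0 10;-0.5 -0.1 -0.3 0 0 0 10' | grep -E "^t:|force"
python3 st.py 10
```

```text
t: 19.2
contact_force: [15.1, -1.2, -14.8]
t 19.2 p 0.47905786886498364 r 0.10106915273829957 F loc 15.143107668982923 0.23227127770933276 -14.796750125388984 w 0.17887670090791058
[('side', 896, np.float64(0.9569278975824291), np.float64(0.22178651140432482), np.float64(-2.2545190355385847)), ('top', 743, np.float64(0.9542860869396107), np.float64(0.22764170923007498), np.float64(0.8427700734204524))]
t: 19.8
contact_force: [17.5, -2.1, -19.3]
t 19.8 p 0.5008459523567984 r 0.1012203200380189 F loc 17.647655305123568 -0.455974941850875 -19.329476298859678 w 0.1746825412628619
[('side', 878, np.float64(0.9631630312360666), np.float64(0.221693342347943), np.float64(-2.246294428428852)), ('top', 736, np.float64(0.9617223217233607), np.float64(0.22608027228760832), np.float64(0.8512862794252063))]
```

```bash
cat > st.py <<'E'
from geo import *
import sys
o,p,R=cur(); d=p-P0; v=np.array([.1+d@xh,d[2]]);a=np.arctan2(v[1],v[0]);F=o['contact_force'];fx=F@xh
print('t %.2f p %.3f r %.4f Ftan %.1f Frad %.1f'%(o['t'],a,np.hypot(*v),-fx*np.sin(a)+F[2]*np.cos(a),fx*np.cos(a)+F[2]*np.sin(a)))
if len(sys.argv)>1: 
    im,dd=save('side','s'+sys.argv[1]);im=im.astype(int);P=cloud('side',dd);q=P-hinge;lx=-(q@xh);ly=q@yh;lz=q[...,2]
    m=(np.abs(ly)<.15)&(lz>.03)&(lz<.28)&(lx>0)&(lx<.25)&(im[...,2]-im[...,0]>40)&(np.hypot(lx,lz)>.12)
    print('hood~%.3f'%(np.median(np.arctan2(lz[m],lx[m]))-.032))
E
python3 -m jog '-0.5 -0.1 -0.3 0 0 0 10;-0.5 -0.1 -0.3 0 0 0 10;-0.5 -0.1 -0.3 0 0 0 10' >/dev/null
python3 st.py 11
python3 -m jog '-0.5 -0.1 -0.3 0 0 0 10;-0.5 -0.1 -0.3 0 0 0 10;-0.5 -0.1 -0.3 0 0 0 10' >/dev/null
python3 st.py 12
```

```text
t 20.20 p 0.520 r 0.1013 Ftan -24.9 Frad 6.2
hood~0.939
t 20.55 p 0.538 r 0.1015 Ftan -23.0 Frad 4.5
hood~0.946
```

```bash

python3 -m jog '-0.5 -0.1 -0.3 0 0 0 10;-0.5 -0.1 -0.3 0 0 0 10;-0.5 -0.1 -0.3 0 0 0 10' >/dev/null
python3 st.py 13
python3 -m jog '-0.5 -0.1 -0.3 0 0 0 10;-0.5 -0.1 -0.3 0 0 0 10;-0.5 -0.1 -0.3 0 0 0 10' >/dev/null
python3 st.py 14
```

```text
t 20.90 p 0.557 r 0.1016 Ftan -21.2 Frad 6.2
hood~0.950
t 21.25 p 0.576 r 0.1017 Ftan -18.1 Frad 5.9
hood~0.955
```

```bash

python3 -m jog '-0.4 -0.1 -0.3 0 0 0 10;-0.4 -0.1 -0.3 0 0 0 10;-0.4 -0.1 -0.3 0 0 0 10' >/dev/null
python3 st.py 15
```

```text
t 21.60 p 0.593 r 0.1018 Ftan -16.6 Frad 5.4
hood~0.959
```

```bash

python3 -m jog '-0.4 -0.1 -0.3 0 0 0 10;-0.5 -0.1 -0.3 0 0 0 10;-0.4 -0.1 -0.3 0 0 0 10' >/dev/null
python3 st.py 16
python3 -m jog '-0.4 -0.1 -0.3 0 0 0 10;-0.4 -0.1 -0.3 0 0 0 10;-0.4 -0.1 -0.3 0 0 0 10' >/dev/null
python3 st.py 17
```

```text
t 21.95 p 0.610 r 0.1019 Ftan -17.6 Frad 5.3
hood~0.961
t 22.30 p 0.627 r 0.1021 Ftan -15.4 Frad 5.3
hood~0.962
```

```bash

python3 -m jog '-0.4 -0.1 -0.3 0 0 0 10;-0.4 -0.1 -0.3 0 0 0 10' >/dev/null
python3 st.py 18
```

```text
t 22.55 p 0.637 r 0.1022 Ftan -13.3 Frad 6.6
hood~0.963
```

```bash

python3 -m jog '-0.4 -0.1 -0.3 0 0 0 10;-0.4 -0.1 -0.3 0 0 0 10' >/dev/null
python3 st.py 19
python3 -m jog '-0.4 -0.1 -0.3 0 0 0 10;-0.4 -0.1 -0.3 0 0 0 10' >/dev/null
python3 st.py 20
```

```text
t 22.80 p 0.648 r 0.1022 Ftan -14.5 Frad 5.5
hood~0.964
t 23.05 p 0.660 r 0.1023 Ftan -10.2 Frad 5.9
hood~0.964
```

```bash

python3 -m jog '-0.4 -0.1 -0.3 0 0 0 10;-0.4 -0.1 -0.3 0 0 0 10' >/dev/null
python3 st.py 21
```

```text
t 23.30 p 0.673 r 0.1024 Ftan -10.0 Frad 5.8
hood~0.964
```

```bash

python3 -m jog '-0.4 -0.1 -0.3 0 0 0 10;-0.4 -0.1 -0.3 0 0 0 10' >/dev/null
python3 st.py 22
```

```text
t 23.55 p 0.682 r 0.1025 Ftan -11.2 Frad 6.1
hood~0.963
```

```bash

python3 -m jog '-0.4 -0.1 -0.3 0 0 0 10;-0.4 -0.1 -0.3 0 0 0 10' >/dev/null
python3 st.py 23
```

```text
t 23.80 p 0.699 r 0.1026 Ftan -3.8 Frad 7.3
hood~0.954
```

```bash

python3 -m jog '-0.4 -0.1 -0.4 0 0 0 10;-0.4 -0.1 -0.4 0 0 0 10' >/dev/null
python3 st.py 24
```

```text
t 24.05 p 0.711 r 0.1028 Ftan -4.2 Frad 6.7
hood~0.935
```

The hood is sinking from 0.963 to 0.935 and the tangential force has dropped, so the nose is entering the hole. I'll stop and hold.

```bash

python3 -m jog '0 0 0 0 0 0 10;0 0 0 0 0 0 10;0 0 0 0 0 0 10' >/dev/null
python3 st.py 25
```

```text
t 24.40 p 0.712 r 0.1027 Ftan -3.1 Frad 7.7
hood~0.909
```

```bash

python3 -m jog '0 0 0 0 0 0 10;0 0 0 0 0 0 10;0 0 0 0 0 0 10' >/dev/null
python3 st.py 26
```

```text
t 24.75 p 0.712 r 0.1027 Ftan -2.5 Frad 7.1
hood~0.880
```

```bash

python3 -m jog '0 0 0 0 0 0 10;0 0 0 0 0 0 10;0 0 0 0 0 0 10' >/dev/null
python3 st.py 27
```

```text
t 25.10 p 0.712 r 0.1027 Ftan -2.6 Frad 7.5
hood~0.850
```

```bash

python3 -m jog '0 0 0 0 0 0 10;0 0 0 0 0 0 10;0 0 0 0 0 0 10' >/dev/null
python3 st.py 28
```

```text
t 25.45 p 0.712 r 0.1027 Ftan -2.7 Frad 7.4
hood~0.840
```

```bash

python3 -m jog '0 0 0 0 0 0 10;0 0 0 0 0 0 10;0 0 0 0 0 0 10;0 0 0 0 0 0 10;0 0 0 0 0 0 10' >/dev/null
python3 st.py 29
python3 - <<'E'
import sys;sys.argv=['x']
from geo import *
hoodang('29')
a=cv2.imread('pics/s29.png')[60:280,200:420];cv2.imwrite('pics/s29c.png',cv2.resize(a,None,fx=2.7,fy=2.7,interpolation=cv2.INTER_CUBIC))
a=cv2.imread('pics/t29.png')[150:230,270:350];cv2.imwrite('pics/t29c.png',cv2.resize(a,None,fx=7,fy=7,interpolation=cv2.INTER_CUBIC))
E
```

```text
t 26.00 p 0.712 r 0.1027 Ftan -2.3 Frad 7.3
hood~0.840
[('side', 889, np.float64(0.8709257943695508), np.float64(0.22126092862800453), np.float64(-2.331776495273733)), ('top', 794, np.float64(0.872735597261213), np.float64(0.22721179746491868), np.float64(0.7660126151818369))]
```

View pics/t29c.png

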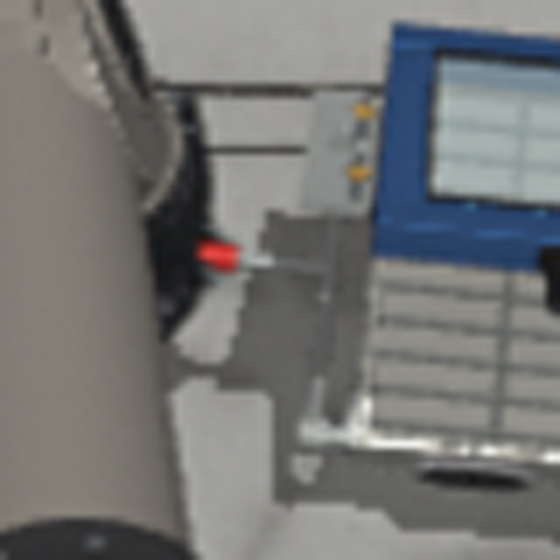

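The top crop shows no hole light left in the plate's shadow, and the hood is steady. It dropped 0.124 rad from its resting angle, so it is at about 0.82. I'll open the fingers and check.

```bash

python3 -m jog '0 0 0 0 0 0 24;0 0 0 0 0 0 34;0 0 0 0 0 0 40;0 0 0 0 0 0 40;0 0 0 0 0 0 40' 
python3 st.py 30
python3 -m jog '0 0 0 0 0 0 40;0 0 0 0 0 0 40;0 0 0 0 0 0 40'  >/dev/null
python3 - <<'E'
from geo import *
hoodang('31');print(cur()[0]['contact_force'])
a=cv2.imread('pics/t31.png')[150:230,270:350];cv2.imwrite('pics/t31c.png',cv2.resize(a,None,fx=7,fy=7,interpolation=cv2.INTER_CUBIC))
E
```

```text
t: 26.65
eef_pos: [0.6071, 0.1524, 0.1348]
tool_rot: [0.699, -0.043, 0.706, -0.105]
contact_force: [0.7, -0.8, 0.3]
gripper_width: 0.467
t 26.65 p 0.718 r 0.0995 Ftan -0.3 Frad 0.8
hood~0.840
[('side', 885, np.float64(0.872036465452932), np.float64(0.22132208786508592), np.float64(-2.3319026651786627)), ('top', 793, np.float64(0.8729044714512606), np.float64(0.22703694869429036), np.float64(0.7652469163463445))]
[ 0.0254  0.6887 -1.1047]
```

View pics/t31c.png

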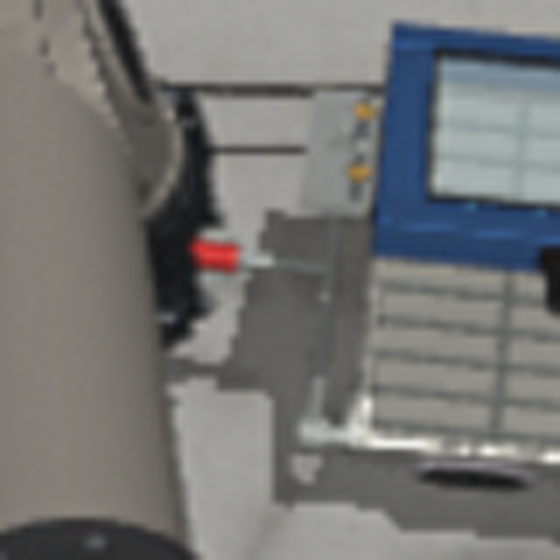

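The hood and rod stay put with the fingers open. I'll back out upward and to the left.

```bash

python3 -m jog '-8 0 0 0 0 0 40;-15 2 0 0 0 0 40;-20 5 0 0 0 0 40;-25 12 0 0 0 0 40;-30 15 0 0 0 0 40' 
python3 -m jog '-30 20 0 0 0 0 40;-30 20 0 0 0 0 40;-20 20 0 0 0 0 40;0 0 0 0 0 0 40;0 0 0 0 0 0 40' 
python3 - <<'E'
from geo import *
hoodang('32');print(cur()[0]['contact_force'])
a=cv2.imread('pics/t32.png')[140:240,250:380];cv2.imwrite('pics/t32c.png',cv2.resize(a,None,fx=6,fy=6,interpolation=cv2.INTER_CUBIC))
a=cv2.imread('pics/s32.png')[90:290,200:440];cv2.imwrite('pics/s32c.png',cv2.resize(a,None,fx=3,fy=3,interpolation=cv2.INTER_CUBIC))
E
```

```text
t: 27.6
eef_pos: [0.6123, 0.2058, 0.2258]
tool_rot: [0.699, -0.042, 0.706, -0.106]
contact_force: [-0.5, 1.0, -0.2]
gripper_width: 0.47
t: 28.1
eef_pos: [0.619, 0.2814, 0.2905]
tool_rot: [0.7, -0.043, 0.705, -0.105]
contact_force: [0.2, -1.4, -0.2]
gripper_width: 0.47
[('side', 877, np.float64(0.8714859875797132), np.float64(0.22103299489806819), np.float64(-2.3334193772269205)), ('top', 797, np.float64(0.8734851383729068), np.float64(0.2267603560331338), np.float64(0.7662300491668166))]
[ 0.6985 -0.9762 -0.2173]
```

View pics/t32c.png

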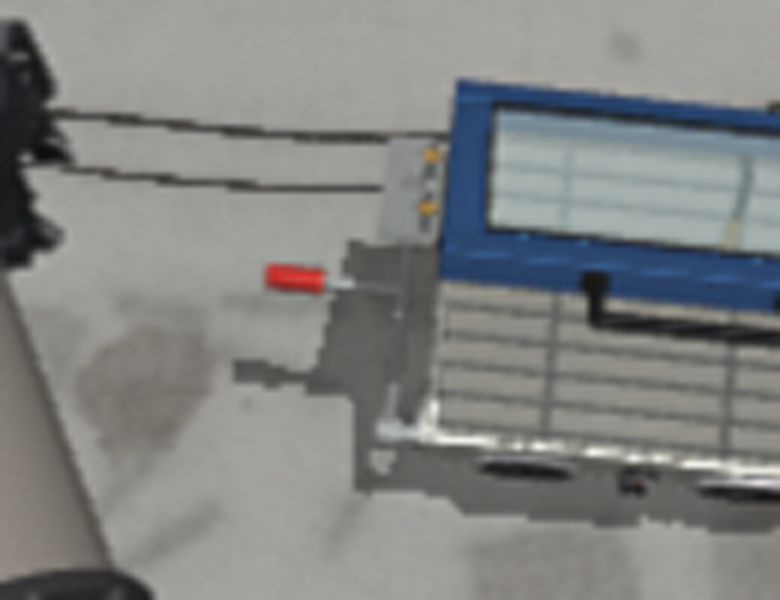

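View pics/s32c.png

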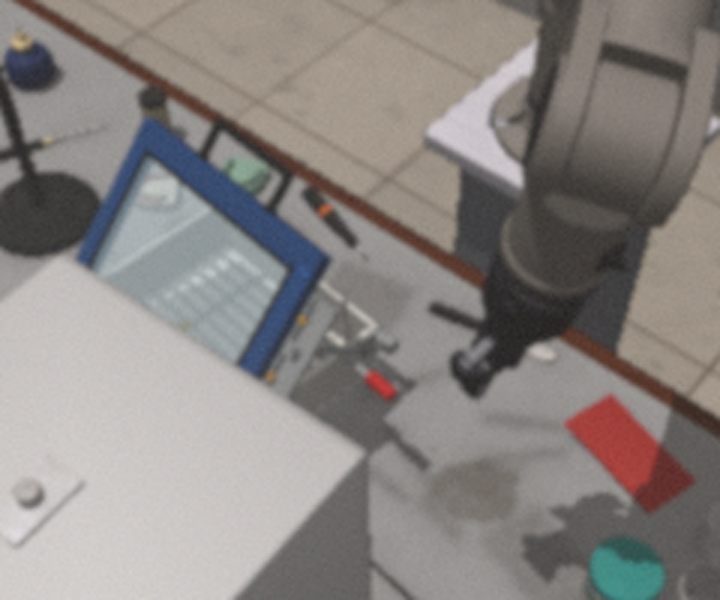

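The arm is clear. The rod stands in the plate, with the grip at (295,278) in the top crop, and the hood has not moved since release. Handing in.

```bash
python3 -c "
from station import bot
print(bot.hand_in(), bot.get_obs()['t'])"
```

```text
the job is handed in; nothing more can be done
the job is handed in; nothing more can be done
```

I propped the hood open and handed the job in at about 28 s. It stands by itself on the prop rod, and `hand_in()` gave no verdict.

- **Lift:** I raised the hood by its handle to about 1.22 rad, then let go.
- **Rod:** I swung it up by the red grip to about 0.47 rad while the hood was still near 1.09 rad. The hood then sank onto the nose.
- **Slide:** I moved the nose outward slowly. It dropped into the hole at a rod angle of about 0.70 rad, and I let the hood settle before opening the fingers.

**Last checks:**
- **Hood:** it has not moved measurably since I let go of the rod. I put it at about 0.82 rad (0.765 to 0.85 allowed). The raw camera figure was 0.84; it read about 0.02 high when the hood rested on the nose, so I corrected for that. With the rod near 0.71 rad, the rod's geometry gives about 0.81 rad.
- **Rod:** about 0.71 rad, calculated from the gripper position while I held it (0.48 to 0.86 allowed).
- **Robot:** clear of everything, with about 1 N of sensor noise.
- **Models, rings and pot:** I planned the path clear of them, but did not measure their positions again at the end.

**What disagreed:**
- **Sliding force:** the slide needed up to about 25 N at the grip at first, more than the 5 to 15 N stated. I estimate roughly 14 to 17 N at the nose, but I could not read the contact force between rod and hood directly.
- **Handle force:** my hinge estimate was a few mm off, so the handle force briefly reached about 34 N during the lift before I corrected the arc.

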